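# Fit a filter tube into the airbrush air unit

## Robot

A 7-joint arm with a two-finger parallel gripper is mounted at the origin on a cart in front of the work surface, level with it; the furniture and walls round the work are solid. World frame = base frame: x ahead of the robot, y to its left, z up, the work surface at z = 0. Lengths are in mm, angles in rad, forces in N, time in s.
With the tool pointing down it reaches from about 350 to 900 mm from the base axis. Payload 8.1 kg.
Tool frame: the origin (TCP) lies at the very end of the fingers, on their centre line; the grasp point (between the pads) lies 19 mm behind it (ctrl.grasp_offset is the distance from the TCP to the grasp point, in mm); z points along the fingers, x is the direction in which the jaws open and shut, and the axes are right-handed (so a half turn about z gives the same grasp; the last joint's range is limited). The gripper opens to 85 mm and grips with 20 to 120 N. Pads are 22 mm wide; open, the fingers measure 114 mm over their backs; the gripper's body (76 mm by 85 mm) begins 54 mm behind the grasp point. The pads swing forward as they close: fully open they stand 13 mm farther back than shut.
Start: joints at [-1.229, 0.434, 0.025, 1.573, -0.012, 1.134, -0.075], TCP at [268.951, 564.187, 231.323] pointing down, gripper open.
Joint ranges: [-2.62, 2.62], [-0.44, 2.09], [-1.27, 1.32], [0.08, 2.57], [-1.32, 4.46], [0.12, 2], [-2.74, 2.74]. Speed limits (rad/s): [2.22, 2.22, 3.01, 3.01, 3.14, 3.14, 3.14].

## Interface

Orientations are given as a unit quaternion [w, x, y, z].
In Python, from bench import ctrl gives the robot as it stands.
- The arm moves only by the tool jog_arm, never from a script. Its arguments are lists of equal length, an entry for each row: "turn": the turn, a rotation vector about the tool's x, y, z in degrees, a list of three; "delta_pos": the shift along the tool's x, y, z in cm, a list of three; "fingers": the opening, from 0 (shut) to 1 (fully open). A call has 1 to 8 rows; each row shifts and turns the commanded pose from where the row before left it, along the tool's axes as they then stand; what a row does not reach is not made up. A row lasts 1/8 s, in which the tool goes at most 62.5 mm and 10.7 degrees, less where a joint would pass 70% of its speed; a pose out of reach is approached as far as the arm can. A call is refused whole if a number of a shift passes 6.25 or a number of a turn 10.7, either way. A call with a gripper value outside its range is refused whole. The fingers move at their own pace and stop on an object; "newtons" is the grip in N (left out, the last holds). Time passes only in rows, so rows that do not move let the fingers close. It gives the time, the measured TCP pose, the force and the opening at its end, in the units of the state.
- ctrl.read_state(): the state, without advancing time (a new reading comes with each control period).
- ctrl.capture(name): name is "scene" or "top"; returns the picture (480x640x3 uint8, red, green, blue); there is no depth.
- ctrl.get_calibration(name): a dict with "fov_y" (degrees; the focal length in pixels is half the picture's height over the tangent of half this angle, whatever the lens; pixels are square), "cx", "cy" (the principal point, pixels), "R" (3x3) and "t" (3): a world point X has camera coordinates R X + t. Camera axes: x right, y down, z forward; pixel columns grow to the right and rows downward; lengths in mm; the calibration is good to about 2 mm. A picture is of the moment at which its call begins. get_calibration takes no time and is no camera call.
- ctrl.finish_job(): hands the job in, once; it reports no verdict.
The state is a dict: "time": time; "qpos": joint angles; "dq": joint speeds; "tau": joint torques, N m; "tcp_pos": TCP position; "orientation": TCP orientation; "ft_force": force on the tool from outside, world axes, zero at the start; "wrist_torque": the same for the moment, N m; "opening": finger opening in mm.
Only numpy, scipy, OpenCV 4.12 (cv2) and the standard library are available. Lean on these libraries where they do the work, as an engineer would, in place of code of your own. Each camera call takes 0.05 s, during which the arm holds its last target.

## Task

Pull the dust plug out of the port of the little air unit and put it in the shallow tray. Then take the longer of the two filter tubes out of the rack and push it straight down into the port, past the first resistance of the seal, until you feel it bottom firmly - ports differ in depth, so go by feel, and gently, never leaning on it with more than about 25 N. Let go and leave it standing there; leave the shorter tube in the rack and everything else where it is.

Things in the scene. Friction and masses are not known exactly. Their poses are not given: they have to be found in the camera images.
- air_unit: Grey box-shaped air unit, 150 (its x) x 110 (its y) x 58 mm high, fixed to the surface. Origin: centre of its underside; z up. A black ribbed round neck, 38 mm across, stands on its top, 25 mm from the unit's centre towards its own -x, and reaches 78 mm above the surface: the port.
- port (a point): Centre of the port's mouth, on top of the neck, 78 mm above the surface; z points up out of it. Bore 22 mm across, coned mouth about 26 mm wide. A springy rubber seal is met when the tube's foot is some 14 to 20 mm down: it takes about 5 to 13 N to enter, then drags unevenly with 2 to 5 N. A rubber-faced seat lies 22 to 45 mm below the mouth (different every time, out of sight).
- seat (a joint): How far the seat at the bottom of the port is pressed down: 0 untouched to 0.003 m. It gives only to about 7 N above the seal's drag, then 2.5 N more per mm for 3 mm, then is rigid; it stays about where it was pressed. A tube pushed firmly home, with 15 to 20 N, presses it 2 to 3 mm; bottomed means more than 0.001 m.
- long_tube_grip (a point): The longer filter tube (80 g), upright in the rack, round: a 20 mm spigot below (52 mm long, its foot rounded over the lowest 8 mm to a 13 mm flat), then a white body 28 mm across and 52 mm tall, then a 20 mm cap; 119 mm in all. This point is on its axis, half-way up the white body, 81 mm above its foot and 38 mm below its top. z along the axis, upwards. In the rack its foot is 6 mm above the surface.
- long_tube_foot (a point): Centre of the foot of the longer tube, on its axis; z along the axis, upwards.
- short_tube_grip (a point): The shorter tube, of the same make but 89 mm in all with a white body 22 mm tall; point on its axis half-way up the body, 66 mm above its foot. It stays in the rack.
- rack: Fixed grey rack block 75 (its x) x 150 (its y) x 36 mm high; origin: centre of its underside. Two pockets, 30 mm deep, 36 mm from the centre towards its own +y and -y, hold the two tubes, either in either; so the row of tubes runs along the rack's y.
- plug_grip (a point): Black dust plug (30 g) standing loosely in the port: a 17 mm spigot 7 mm long in the bore, a flange 33 mm across and 4 mm thick resting on the mouth, and a 16 mm stem with a 20 mm knob at its top, 46 mm above the mouth. This point is on the stem, 27 mm above the underside of the flange (34 mm above the plug's lower end). z along the stem, upwards.
- tray: Fixed shallow open grey tray 150 (its x) x 130 (its y) x 22 mm high, walls and floor 3 mm; origin: centre of its underside.
- eraser: Bystander: eraser 23 x 58 x 13 mm; origin under its centre.
- wood_block: Bystander: wooden block 45 x 70 x 40 mm; origin under its centre.
- ink_bottle: Bystander: black ink bottle 46 mm across, 64 mm high; origin under its centre.
- pen_black: Bystander: black pen 142 mm long, lying; origin under its centre.
- glue_stick: Bystander: upright glue stick 26 mm across, 90 mm high; origin under its centre.
Mind the look-alikes: they are no part of the job. Leave any red look-alike of the part that bears long_tube_grip alone. What is shaped like the part that bears plug_grip but purple or yellow is not meant.

How it is judged:
By the outcome, as a careful person would: the job done as asked, in the order asked, and still so for the second after the job is handed in, with the robot touching nothing.
It also fails if it takes over 64 s, if anything falls off the work surface, if the arm or the gripper's body presses on something with over 40 N, if the wrist force passes 120 N, or if a joint passes its speed limit or range.

## Working session

There is one attempt and no reset: what is moved stays moved. The work goes in short steps, Python scripts to look and compute and a tool call to move; the robot and the scene stay as the last step left them, time stands still between calls to the robot, and variables do not carry over. Pictures are saved under pics/ and viewed, and the job is handed in when it is done.

Besides the shell and the picture viewer there is one more tool, called in YAML: its name, and indented under it one key for each argument. jog_arm: Moves the arm, as the interface text tells. Its arguments: {"type":"object","properties":{"turn":{"type":"array","items":{"type":"array","items":{"type":"number"}}},"delta_pos":{"type":"array","items":{"type":"array","items":{"type":"number"}}},"fingers":{"type":"array","items":{"type":"number"}},"newtons":{"type":"number"}},"required":["turn","delta_pos","fingers"]}

```bash
mkdir -p pics; ls
python3 - <<'E'
from bench import ctrl
import cv2
for n in ("scene","top"):
    im=ctrl.capture(n); cv2.imwrite(f"pics/{n}0.png",im[:,:,::-1])
    print(n,ctrl.get_calibration(n))
print(ctrl.read_state(), ctrl.grasp_offset)
E
```

```text
pics
scene {'fov_y': 49.5493385761163, 'cx': 326.3854369969791, 'cy': 245.5387652564745, 'R': array([[ 0.6116889 , -0.7910928 ,  0.00297753],
       [-0.40008846, -0.31259906, -0.86151672],
       [ 0.68247045,  0.52578894, -0.50772048]]), 't': array([-331.77673449,  328.57723582,  731.90139412])}
top {'fov_y': 54.46362574378963, 'cx': 319.8511339067472, 'cy': 227.8989575269827, 'R': array([[-0.0302748 , -0.99951163, -0.00774149],
       [-0.89737884,  0.0305907 , -0.44019931],
       [ 0.44022115, -0.0063799 , -0.89786672]]), 't': array([  47.23410937,  539.76315158, 1107.75780678])}
{'time': 0.1, 'qpos': array([-1.22860221,  0.43516215,  0.02494727,  1.5740232 , -0.01158729,
        1.13399928, -0.07510631]), 'dq': array([-0.00066435, -0.00043295, -0.00117954, -0.00344059,  0.00119503,
       -0.00255798,  0.00029356]), 'tau': array([ 2.78906409e-03, -6.71749306e+01,  1.02794051e+00, -3.16900599e+01,
        1.57763500e-02,  7.23165984e-03,  2.91805918e-05]), 'tcp_pos': array([268.75869593, 563.7500657 , 230.5920377 ]), 'orientation': array([ 4.40464926e-04,  8.45669378e-01,  5.33706642e-01, -5.74162496e-04]), 'ft_force': array([-0.82969419, -0.4381692 ,  0.72992287]), 'wrist_torque': array([-0.05731279, -0.00428423,  0.00874254]), 'opening': 85.28804583944078} 18.700000000000003
```

View pics/scene0.png

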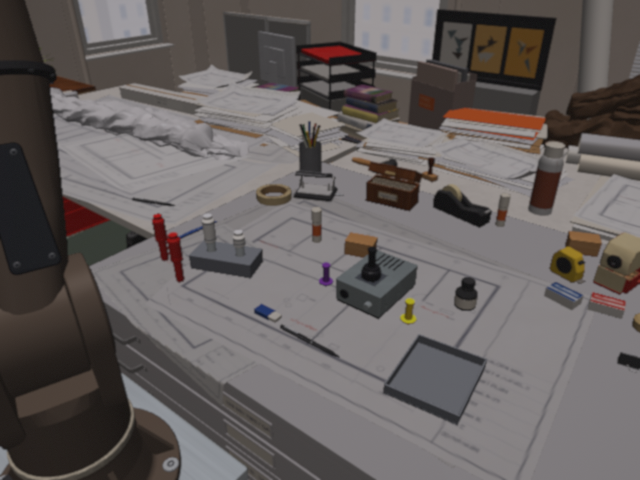

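View pics/top0.png

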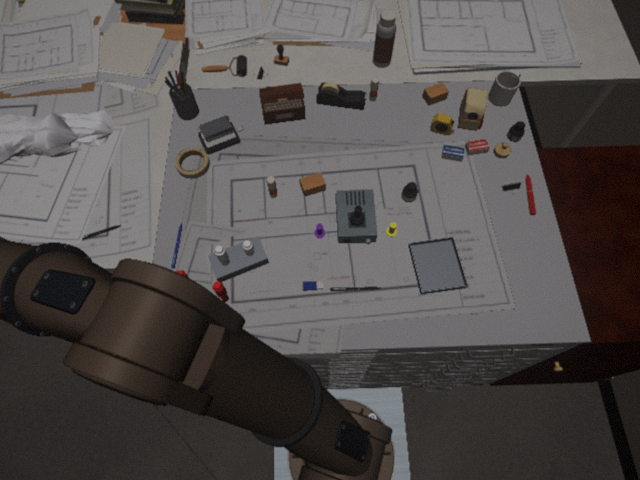

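The scene view shows the black plug in the port at about (372,264). The purple plug is at (326,273), the yellow one at (408,311), the white tubes at (208,232) and (239,243), two red tubes at (161,236) and (176,256), and the tray at (437,376). Next I'll look at close crops.

Run:
```python
import cv2,numpy as np
s=cv2.imread('pics/scene0.png');t=cv2.imread('pics/top0.png')
def crop(im,x,y,w,h,k,n):
    c=cv2.resize(im[y:y+h,x:x+w],None,fx=k,fy=k,interpolation=cv2.INTER_CUBIC)
    for i in range(0,w,10):
        cv2.putText(c,str(x+i),(i*k,8),0,.3,(0,255,255),1); cv2.line(c,(i*k,10),(i*k,14),(0,255,255),1)
    for j in range(0,h,10):
        cv2.putText(c,str(y+j),(0,j*k+3),0,.3,(0,255,255),1)
    cv2.imwrite('pics/'+n,c)
crop(s,320,230,110,90,7,'c1.png'); crop(s,150,200,120,85,6,'c2.png')
crop(t,310,180,100,75,8,'c3.png'); crop(t,200,225,80,70,8,'c4.png')
```

```text
(no output)
```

View pics/c1.png

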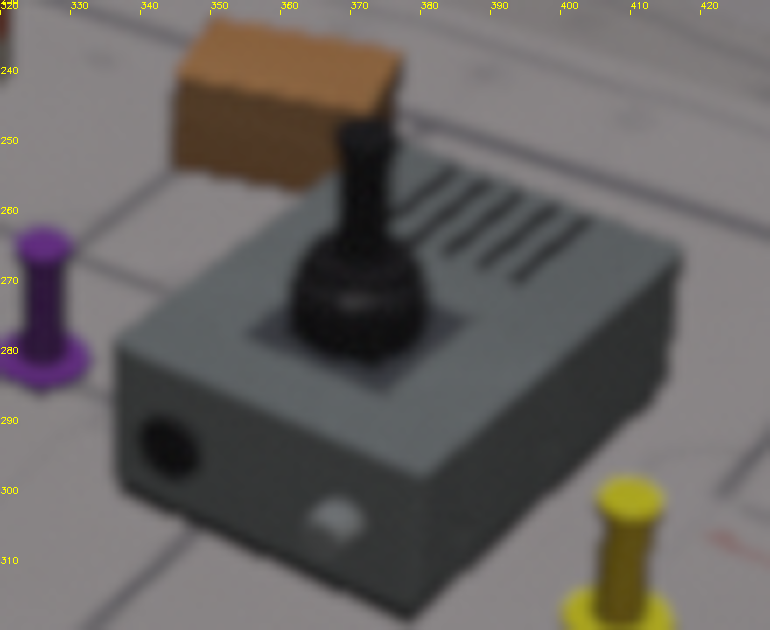

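View pics/c2.png

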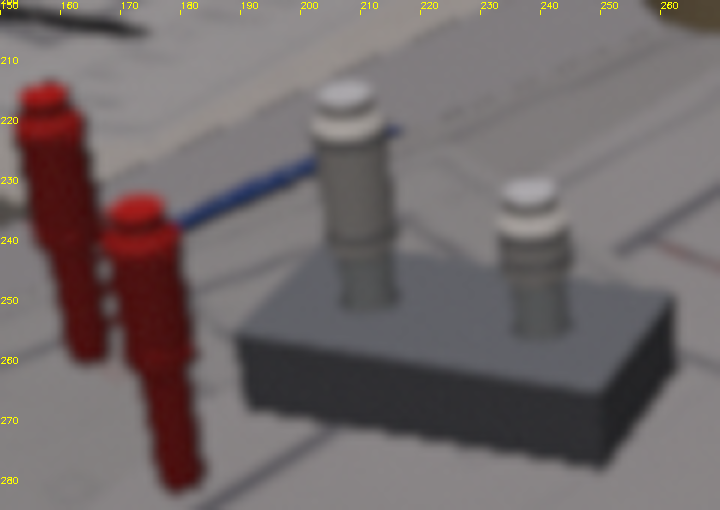

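View pics/c3.png

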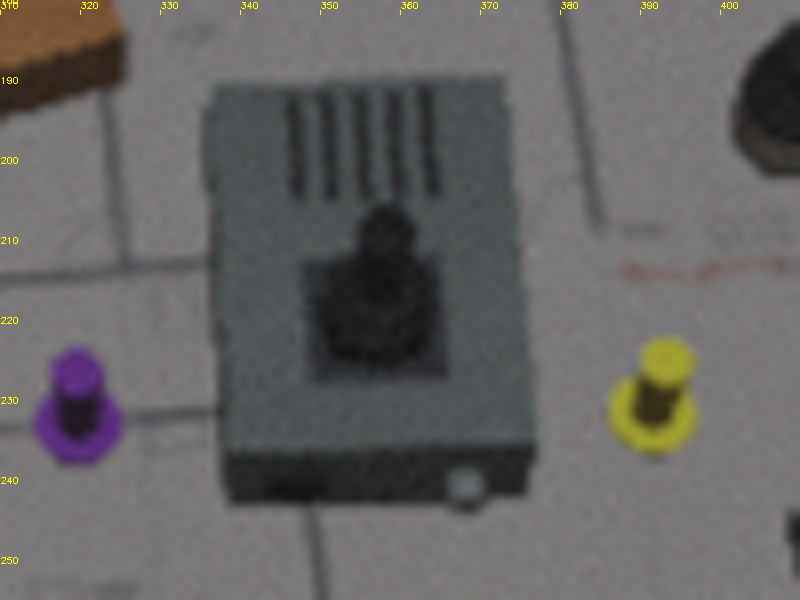

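View pics/c4.png

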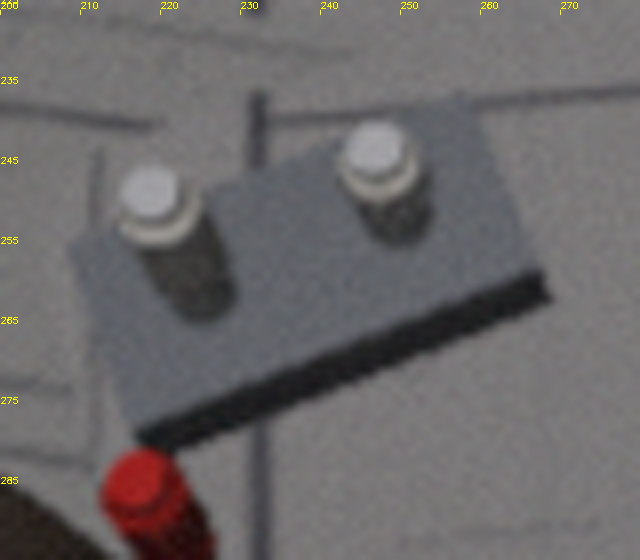

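```bash
cat > h.py <<'E'
import numpy as np, cv2
from bench import ctrl
from scipy.optimize import least_squares
C={n:ctrl.get_calibration(n) for n in("scene","top")}
def K(n):
    c=C[n]; f=240/np.tan(np.radians(c['fov_y']/2)); return f
def proj(n,X):
    c=C[n]; p=c['R']@np.asarray(X,float)+c['t']; f=K(n); return np.array([c['cx']+f*p[0]/p[2],c['cy']+f*p[1]/p[2]])
def ray(n,u):
    c=C[n]; f=K(n); d=c['R'].T@np.array([(u[0]-c['cx'])/f,(u[1]-c['cy'])/f,1]); o=-c['R'].T@c['t']; return o,d
def atz(n,u,z):
    o,d=ray(n,u); return o+d*(z-o[2])/d[2]
def tri(us,ut):
    r=least_squares(lambda X:np.r_[proj('scene',X)-us,proj('top',X)-ut],[600,0,50]); return r.x,np.round(r.fun,2)
E
python3 - <<'E'
from h import *
np.set_printoptions(precision=1,suppress=True)
print([-c['R'].T@c['t'] for c in C.values()])
P={'plugtop':((371.7,249),(357.5,208.5),124),'longtop':((206.7,215.5),(218,248.5),125),'shorttop':((238,231.3),(246.7,243.3),95),
'purpletop':((326,265),(319.5,226.5),46),'yellowtop':((408.5,300.8),(392.5,225),46),
'red1':((157.5,215.5),None,119),'red2':((173,234.5),(217.5,285),119)}
for k,(a,b,z) in P.items():
    print(k,atz('scene',a,z), b and atz('top',b,z), b and tri(a,b))
print('unit top corners scene',[atz('scene',u,58) for u in [(336.5,279),(380,298),(416.5,266)]])
print('unit top corners top',[atz('top',u,58) for u in [(336,190.5),(371.7,189.7),(376,236),(337.3,237)]])
print('rack scene',[atz('scene',u,36) for u in [(189,256),(249.5,266),(261.5,248),(203,241)]])
print('rack top',[atz('top',u,36) for u in [(208.5,255.5),(217,280),(267,258.5),(258,237)]])
E
```

```text
[array([-165.1, -544.6,  655.7]), array([  -1.9,   37.8, 1232.6])]
plugtop [594.4 -73.4 124. ] [596.5 -73.5 124. ] (array([596. , -73. , 123.3]), array([ 0.2, -0.1, -0.2,  0.3]))
longtop [488.4 295.3 125. ] [490.7 295.7 125. ] (array([490. , 296.3, 124.4]), array([ 0.3, -0.1, -0.2,  0.3]))
shorttop [516.8 229.1  95. ] [516.7 226.8  95. ] (array([515.3, 226.8,  96.7]), array([ 0.2, -0.1, -0.1,  0.2]))
purpletop [588.   36.5  46. ] [584.4  30.2  46. ] (array([580.8,  30.6,  52.2]), array([ 0.1, -0.1, -0.1,  0.2]))
yellowtop [ 584.8 -170.3   46. ] [ 582.1 -177.1   46. ] (array([ 577.3, -174.7,   52.9]), array([ 0.3, -0.2, -0.3,  0.5]))
red1 [427.7 391.8 119. ] None None
red2 [393.7 293.6 119. ] [393.1 291.8 119. ] (array([392.5, 291.6, 120.3]), array([ 0.1, -0. , -0. ,  0.1]))
unit top corners scene [array([544.6, -24.2,  58. ]), array([ 544. , -129.6,   58. ]), array([ 688.4, -128.8,   58. ])]
unit top corners top [array([694. , -21.4,  58. ]), array([ 693. , -125.6,   58. ]), array([ 543.7, -125.8,   58. ]), array([544.2, -18.2,  58. ])]
rack scene [array([439.2, 313.9,  36. ]), array([493.7, 176.1,  36. ]), array([566. , 209.2,  36. ]), array([503.9, 341.4,  36. ])]
rack top [array([509.9, 341.5,  36. ]), array([436.9, 313. ,  36. ]), array([495.4, 178.5,  36. ]), array([562.1, 205.3,  36. ])]
```

```bash
cat >> h.py <<'E'
from scipy.spatial.transform import Rotation as Ro
def Rt(s=None):
    s=s or ctrl.read_state(); w,x,y,z=s['orientation']; return Ro.from_quat([x,y,z,w]).as_matrix()
def go(target,th=None):
    """print tool-axes delta in cm from measured TCP to world target (mm), after an optional yaw change to th deg"""
    s=ctrl.read_state(); R=Rt(s)
    print('t',s['time'],'tcp',np.round(s['tcp_pos'],1),'F',np.round(s['ft_force'],1),'open',round(s['opening'],1),'q',np.round(s['qpos'],2))
    x=R[:,0]; a=np.degrees(np.arctan2(x[1],x[0])); z=R[:,2]
    print('yaw',round(a,2),'tilt z',np.round(z,4))
    if th is not None:
        print('turn z by',round(a-th,2)); c,sn=np.cos(np.radians(th)),np.sin(np.radians(th)); R=np.array([[c,sn,0],[sn,-c,0],[0,0,-1]])
    d=R.T@(np.asarray(target)-s['tcp_pos'])/10; print('delta cm',np.round(d,2),'rows',np.round(np.linalg.norm(d)/6,1))
E
python3 - <<'E'
from h import *
np.set_printoptions(precision=1,suppress=True)
go([595.5,-73.5,200],23.5)
print('tray top',[atz('top',u,22) for u in [(410,242),(456,238),(466,286),(418,293)]])
print('tray scene',[atz('scene',u,22) for u in [(419,338),(485,362),(459,417),(387,376)]])
E
```

```text
t 0.1 tcp [268.8 563.8 230.6] F [-0.8 -0.4  0.7] open 85.3 q [-1.2  0.4  0.   1.6 -0.   1.1 -0.1]
yaw 64.51 tilt z [-0. -0. -1.]
turn z by 41.01
delta cm [ 4.5 71.5  3.1] rows 11.9
tray top [array([ 538.3, -225.7,   22. ]), array([ 546.4, -358.2,   22. ]), array([ 402.4, -362.5,   22. ]), array([ 386.9, -229.9,   22. ])]
tray scene [array([ 526. , -228.6,   22. ]), array([ 540.7, -350.4,   22. ]), array([ 400.9, -367.6,   22. ]), array([ 407.2, -233.5,   22. ])]
```

Candidates for the plug: the black one in the port at scene (372,264), the purple at (326,273) and the yellow at (408,311). I choose the black one. For the tube: white tall at (207,230), white short at (238,243), and red at (157,230) and (173,250). I choose the tall white one. The crops confirm both choices.

jog_arm:
  turn:
    - [0,0,10.25]
    - [0,0,10.25]
    - [0,0,10.25]
    - [0,0,10.25]
    - [0,0,0]
    - [0,0,0]
    - [0,0,0]
    - [0,0,0]
  delta_pos:
    - [0,0,0]
    - [0,0,0]
    - [0,0,0]
    - [0,0,0]
    - [0.3,5.5,0]
    - [0.3,5.5,0]
    - [0.3,5.5,0]
    - [0.3,5.5,0]
  fingers: [1,1,1,1,1,1,1,1]
  newtons: 30

```text
time: 1.1
tcp_pos: [368.2, 365.4, 231.1]
orientation: [0.0, 0.979, 0.204, -0.0]
ft_force: [0.1, -0.0, -0.1]
opening: 85.3
```

```bash
python3 -c "
from h import *
go([595.5,-73.5,200],23.5)"
```

```text
t 1.1 tcp [368.2 365.4 231.1] F [ 0.1 -0.  -0.1] open 85.3 q [-1.08  0.26  0.24  1.84 -0.07  1.04 -0.4 ]
yaw 23.52 tilt z [-1.e-04 -3.e-04 -1.e+00]
turn z by 0.02
delta cm [ 3.35 49.31  3.11] rows 8.3
```

jog_arm:
  turn:
    - [0,0,0]
    - [0,0,0]
    - [0,0,0]
    - [0,0,0]
    - [0,0,0]
    - [0,0,0]
    - [0,0,0]
    - [0,0,0]
  delta_pos:
    - [0.4,6,0]
    - [0.4,6,0]
    - [0.4,6,0]
    - [0.4,6,0]
    - [0.4,6,0]
    - [0.4,6,0.5]
    - [0.4,6,1]
    - [0.4,6,1]
  fingers: [1,1,1,1,1,1,1,1]

```text
time: 2.1
tcp_pos: [589.1, -61.7, 205.8]
orientation: [-0.0, 0.979, 0.204, -0.0]
ft_force: [1.2, 0.4, 0.5]
opening: 85.0
```

```bash
python3 -c "
from h import *
go([595.5,-73.5,140],23.5)"
```

```text
t 2.1 tcp [589.1 -61.7 205.8] F [1.2 0.4 0.5] open 85.0 q [-0.31  0.42  0.45  1.72 -0.21  1.05  0.63]
yaw 23.54 tilt z [-1.e-04  3.e-04 -1.e+00]
turn z by 0.04
delta cm [0.11 1.34 6.58] rows 1.1
```

jog_arm:
  turn:
    - [0,0,0]
    - [0,0,0]
    - [0,0,0]
    - [0,0,0]
  delta_pos:
    - [0.1,0.3,1.5]
    - [0,0,2.5]
    - [0,0,2.5]
    - [0,0,0]
  fingers: [1,1,1,1]

```text
time: 2.6
tcp_pos: [588.8, -61.2, 139.3]
orientation: [-0.001, 0.979, 0.204, -0.002]
ft_force: [0.5, -0.2, 0.3]
opening: 85.9
```

```bash
python3 -c "
from h import *
go([595.5,-73.5,87],23.5)
for n in ('scene','top'): cv2.imwrite('pics/%s1.png'%n,ctrl.capture(n)[:,:,::-1])
s=cv2.imread('pics/scene1.png')[180:320,270:450];t=cv2.imread('pics/top1.png')[150:290,270:450]
cv2.imwrite('pics/m1.png',cv2.resize(np.vstack([s,t]),None,fx=2,fy=2,interpolation=2)[:600])"
```

```text
t 2.6 tcp [588.8 -61.2 139.3] F [ 0.5 -0.2  0.3] open 85.9 q [-0.28  0.49  0.43  1.79 -0.25  0.92  0.66]
yaw 23.57 tilt z [-4.6e-03  5.0e-04 -1.0e+00]
turn z by 0.07
delta cm [0.12 1.39 5.23] rows 0.9
```

View pics/m1.png

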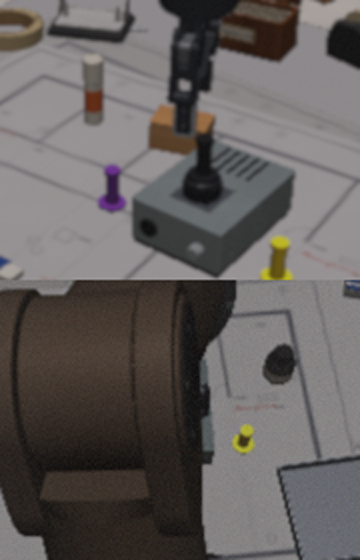

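jog_arm:
  turn:
    - [0,0,0]
    - [0,0,0]
    - [0,0,0]
  delta_pos:
    - [0.1,0.7,0]
    - [0,0.7,0]
    - [0,0,0]
  fingers: [1,1,1]

```text
time: 3.08
tcp_pos: [597.6, -76.1, 141.8]
orientation: [0.0, 0.979, 0.203, 0.0]
ft_force: [-0.3, 0.9, -0.1]
opening: 85.5
```

```bash
python3 -c "
from h import *
go([595.5,-73.5,88],23.5)"
```

```text
t 3.075 tcp [597.6 -76.1 141.8] F [-0.3  0.9 -0.1] open 85.5 q [-0.26  0.5   0.43  1.76 -0.25  0.93  0.68]
yaw 23.43 tilt z [ 1.1e-03 -5.0e-04 -1.0e+00]
turn z by -0.07
delta cm [-0.09 -0.32  5.38] rows 0.9
```

jog_arm:
  turn:
    - [0,0,0]
    - [0,0,0]
    - [0,0,0]
  delta_pos:
    - [-0.05,-0.2,2.0]
    - [0,0,0]
    - [0,0,0]
  fingers: [1,1,1]

```text
time: 3.45
tcp_pos: [596.1, -73.4, 121.8]
orientation: [0.0, 0.979, 0.204, 0.0]
ft_force: [-0.1, -0.4, 0.2]
opening: 85.2
```

```bash
python3 -c "
from h import *
go([595.5,-73.5,88],23.5)
cv2.imwrite('pics/scene2.png',cv2.resize(ctrl.capture('scene')[180:320,290:450,::-1],None,fx=4,fy=4,interpolation=2))"
```

```text
t 3.45 tcp [596.1 -73.4 121.8] F [-0.1 -0.4  0.2] open 85.2 q [-0.26  0.52  0.42  1.79 -0.27  0.89  0.69]
yaw 23.5 tilt z [ 4.e-04 -0.e+00 -1.e+00]
turn z by 0.0
delta cm [-0.06 -0.02  3.38] rows 0.6
```

View pics/scene2.png

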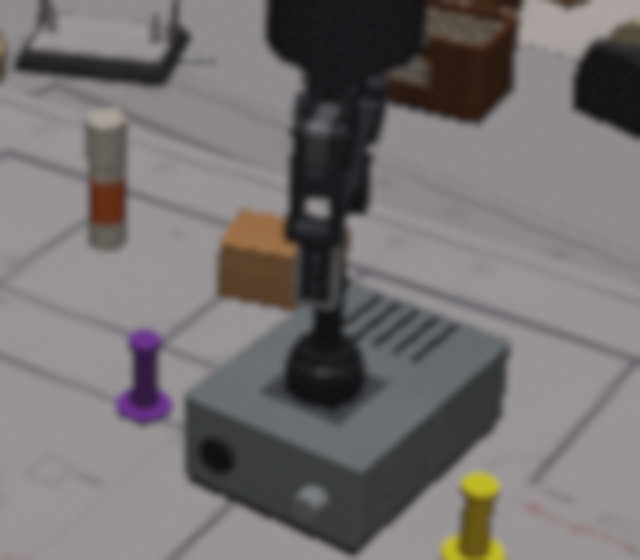

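The scene crop shows the fingers straddling the plug stem, lined up with it. I'll go down and close.

jog_arm:
  turn:
    - [0,0,0]
    - [0,0,0]
    - [0,0,0]
    - [0,0,0]
    - [0,0,0]
    - [0,0,0]
    - [0,0,0]
  delta_pos:
    - [0,0,1.7]
    - [0,0,1.7]
    - [0,0,0]
    - [0,0,0]
    - [0,0,0]
    - [0,0,0]
    - [0,0,0]
  fingers: [1,1,0.6,0.15,0.1,0.1,0.1]
  newtons: 30

```text
time: 4.38
tcp_pos: [596.1, -73.3, 87.6]
orientation: [0.0, 0.979, 0.204, 0.0]
ft_force: [-0.3, 0.4, 0.7]
opening: 18.1
```

```bash
python3 -c "
from h import *
go([595.5,-73.5,200],23.5)"
```

```text
t 4.375 tcp [596.1 -73.3  87.6] F [-0.3  0.4  0.7] open 18.1 q [-0.24  0.57  0.4   1.81 -0.29  0.82  0.71]
yaw 23.51 tilt z [ 6.e-04  1.e-04 -1.e+00]
turn z by 0.01
delta cm [-6.000e-02 -1.000e-02 -1.124e+01] rows 1.9
```

jog_arm:
  turn:
    - [0,0,0]
    - [0,0,0]
    - [0,0,0]
    - [0,0,0]
    - [0,0,0]
    - [0,0,0]
    - [0,0,0]
  delta_pos:
    - [0,0,0]
    - [0,0,0]
    - [0,0,-1]
    - [0,0,-2]
    - [0,0,-3]
    - [0,0,-3]
    - [0,0,0]
  fingers: [0,0,0,0,0,0,0]
  newtons: 40

```text
time: 5.25
tcp_pos: [597.3, -73.6, 180.1]
orientation: [0.0, 0.979, 0.204, 0.002]
ft_force: [0.4, -0.8, -0.0]
opening: 18.0
```

```bash
python3 -c "
from h import *
go([466,-292,150],23.5)
np.set_printoptions(precision=1,suppress=True)
s=ctrl.capture('scene');cv2.imwrite('pics/scene3.png',s[:,:,::-1])
cv2.imwrite('pics/scene3c.png',cv2.resize(s[180:320,290:450,::-1],None,fx=5,fy=4,interpolation=2))"
```

```text
t 5.25 tcp [597.3 -73.6 180.1] F [ 0.4 -0.8 -0. ] open 18.0 q [-0.28  0.46  0.45  1.73 -0.23  1.    0.66]
yaw 23.5 tilt z [ 0.0046  0.     -1.    ]
turn z by 0.0
delta cm [-20.75  14.79   3.01] rows 4.3
```

View pics/scene3c.png

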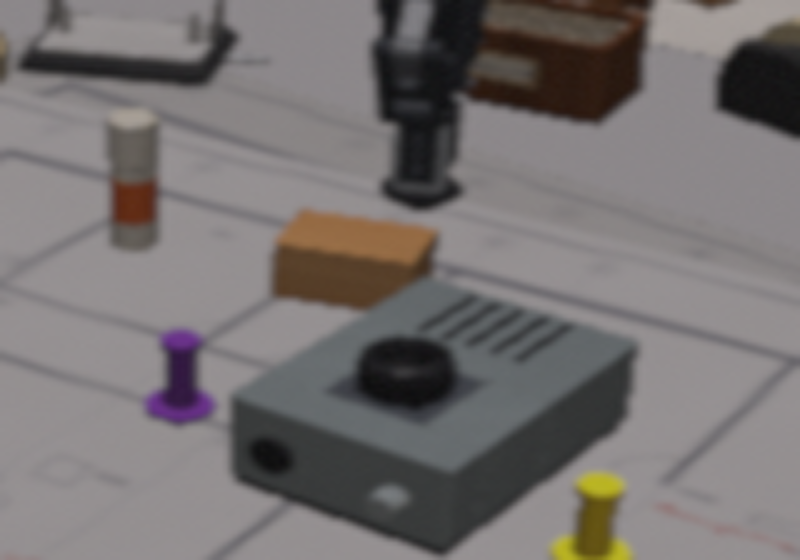

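jog_arm:
  turn:
    - [0,0,0]
    - [0,0,0]
    - [0,0,0]
    - [0,0,0]
    - [0,0,0]
    - [0,0,0]
    - [0,0,0]
    - [0,0,0]
  delta_pos:
    - [-3.5,2.5,0]
    - [-4.5,3.2,0]
    - [-4.5,3.2,0]
    - [-4.5,3.2,1]
    - [-3.75,2.7,2]
    - [0,0,3]
    - [0,0,3]
    - [0,0,0]
  fingers: [0,0,0,0,0,0,0,0]

```text
time: 6.3
tcp_pos: [462.5, -290.7, 84.9]
orientation: [-0.002, 0.979, 0.204, -0.002]
ft_force: [-1.1, 0.9, -0.4]
opening: 17.9
```

```bash
python3 -c "
from h import *
go([466,-292,21],23.5)
s=ctrl.capture('scene')
cv2.imwrite('pics/scene4c.png',cv2.resize(s[270:450,360:520,::-1],None,fx=3,fy=3,interpolation=2))
t=ctrl.capture('top');cv2.imwrite('pics/top4.png',t[:,:,::-1])"
```

```text
t 6.3 tcp [ 462.5 -290.7   84.9] F [-1.1  0.9 -0.4] open 17.9 q [ 0.15  0.51  0.44  1.95 -0.3   0.76  1.17]
yaw 23.49 tilt z [-0.0052  0.0025 -1.    ]
turn z by -0.01
delta cm [0.26 0.26 6.39] rows 1.1
```

View pics/scene4c.png

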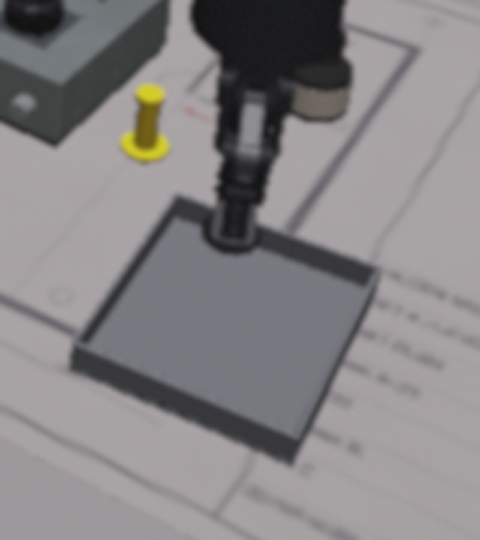

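View pics/top4.png

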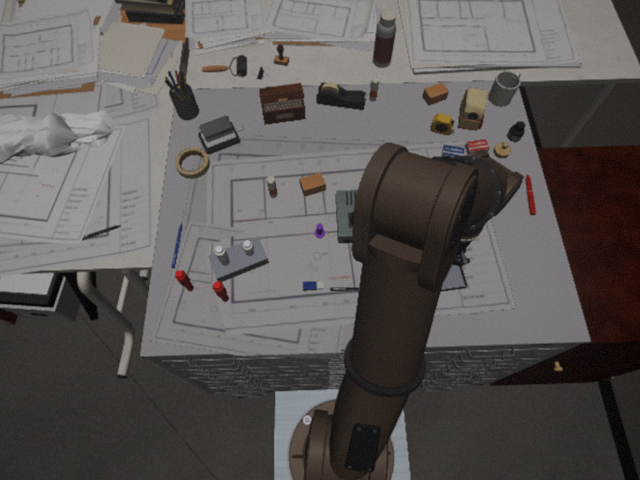

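jog_arm:
  turn:
    - [0,0,0]
    - [0,0,0]
    - [0,0,0]
    - [0,0,0]
    - [0,0,0]
  delta_pos:
    - [0,0,2.5]
    - [0,0,2.5]
    - [0,0,1]
    - [0,0,0]
    - [0,0,0]
  fingers: [0,0,0,0,0]

```text
time: 7.02
tcp_pos: [465.3, -292.2, 28.4]
orientation: [0.0, 0.979, 0.204, 0.001]
ft_force: [0.1, 0.1, 0.7]
opening: 18.0
```

```bash
python3 -c "
from h import *
go([466,-292,20],23.5)"
```

```text
t 7.025 tcp [ 465.3 -292.2   28.4] F [0.1 0.1 0.7] open 18.0 q [ 0.19  0.59  0.38  1.98 -0.36  0.63  1.22]
yaw 23.51 tilt z [ 1.5e-03 -7.0e-04 -1.0e+00]
turn z by 0.01
delta cm [0.07 0.01 0.84] rows 0.1
```

jog_arm:
  turn:
    - [0,0,0]
    - [0,0,0]
    - [0,0,0]
    - [0,0,0]
    - [0,0,0]
    - [0,0,0]
  delta_pos:
    - [0,0,0.4]
    - [0,0,0.3]
    - [0,0,0]
    - [0,0,0]
    - [0,0,0]
    - [0,0,0]
  fingers: [0,0,0,0.3,0.45,0.5]

```text
time: 7.78
tcp_pos: [464.7, -291.8, 20.3]
orientation: [0.0, 0.979, 0.204, 0.0]
ft_force: [-0.7, 0.9, 0.3]
opening: 43.2
```

jog_arm:
  turn:
    - [0,0,0]
    - [0,0,0]
    - [0,0,0]
    - [0,0,0]
    - [0,0,0]
  delta_pos:
    - [0,0,0]
    - [0,0,-1]
    - [0,0,-4]
    - [0,0,-5]
    - [0,0,-5]
  fingers: [0.6,0.6,0.6,0.8,1]

```text
time: 8.4
tcp_pos: [464.3, -291.8, 172.4]
orientation: [0.0, 0.979, 0.204, -0.0]
ft_force: [-0.1, 0.0, -0.5]
opening: 83.3
```

```bash
python3 -c "
from h import *
go([489,295,210],23.5)
s=ctrl.capture('scene')
cv2.imwrite('pics/scene5.png',s[:,:,::-1])
cv2.imwrite('pics/scene5c.png',cv2.resize(s[230:430,310:510,::-1],None,fx=3,fy=3,interpolation=2))"
```

```text
t 8.4 tcp [ 464.3 -291.8  172.4] F [-0.1  0.  -0.5] open 83.3 q [ 0.09  0.39  0.5   1.87 -0.23  0.94  1.11]
yaw 23.49 tilt z [-0.e+00 -1.e-04 -1.e+00]
turn z by -0.01
delta cm [ 25.66 -52.83  -3.76] rows 9.8
```

View pics/scene5c.png

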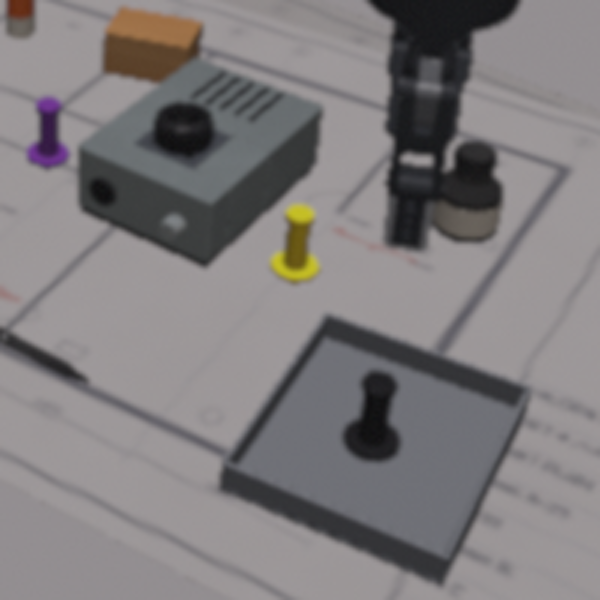

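The plug stands upright in the tray at scene crop (373,415). Next, the rack.

jog_arm:
  turn:
    - [0,0,0]
    - [0,0,0]
    - [0,0,0]
    - [0,0,0]
    - [0,0,0]
    - [0,0,0]
    - [0,0,0]
    - [0,0,0]
  delta_pos:
    - [2,-4,-2]
    - [2.6,-5.3,-2]
    - [2.6,-5.3,-2]
    - [2.6,-5.3,0]
    - [2.6,-5.3,0]
    - [2.6,-5.3,0]
    - [2.6,-5.3,0]
    - [2.6,-5.3,0]
  fingers: [1,1,1,1,1,1,1,1]

```text
time: 9.45
tcp_pos: [485.8, 167.4, 231.2]
orientation: [-0.0, 0.979, 0.204, 0.001]
ft_force: [1.1, 0.3, -0.6]
opening: 85.4
```

```bash
python3 -c "
from h import *
go([489,295,200],23.5)"
```

```text
t 9.45 tcp [485.8 167.4 231.2] F [ 1.1  0.3 -0.6] open 85.4 q [-0.69  0.25  0.32  1.86 -0.09  1.04  0.07]
yaw 23.49 tilt z [ 1.1e-03  5.0e-04 -1.0e+00]
turn z by -0.01
delta cm [  5.38 -11.58   3.12] rows 2.2
```

jog_arm:
  turn:
    - [0,0,0]
    - [0,0,0]
    - [0,0,0]
    - [0,0,0]
    - [0,0,0]
  delta_pos:
    - [2.2,-4.6,0]
    - [2.2,-4.6,0]
    - [0.8,-2,2]
    - [0,0,0]
    - [0,0,0]
  fingers: [1,1,1,1,1]

```text
time: 10.07
tcp_pos: [489.3, 287.1, 210.4]
orientation: [0.001, 0.979, 0.203, -0.0]
ft_force: [-0.3, -0.4, 1.2]
opening: 85.4
```

```bash
python3 -c "
from h import *
go([489,295,150],23.5)
s=ctrl.capture('scene');t=ctrl.capture('top')
cv2.imwrite('pics/scene6.png',s[:,:,::-1]);cv2.imwrite('pics/top6.png',t[:,:,::-1])
cv2.imwrite('pics/s6c.png',cv2.resize(s[130:290,140:300,::-1],None,fx=3,fy=3,interpolation=2))
cv2.imwrite('pics/t6c.png',cv2.resize(t[190:250,320:390,::-1],None,fx=8,fy=8,interpolation=2))
cv2.imwrite('pics/s5d.png',cv2.resize(cv2.imread('pics/scene5.png')[240:300,335:420],None,fx=8,fy=8,interpolation=2))"
```

```text
t 10.075 tcp [489.3 287.1 210.4] F [-0.3 -0.4  1.2] open 85.4 q [-0.83  0.36  0.27  1.76 -0.11  1.03 -0.11]
yaw 23.4 tilt z [-1.0e-04 -1.2e-03 -1.0e+00]
turn z by -0.1
delta cm [ 0.29 -0.73  6.04] rows 1.0
```

View pics/s6c.png

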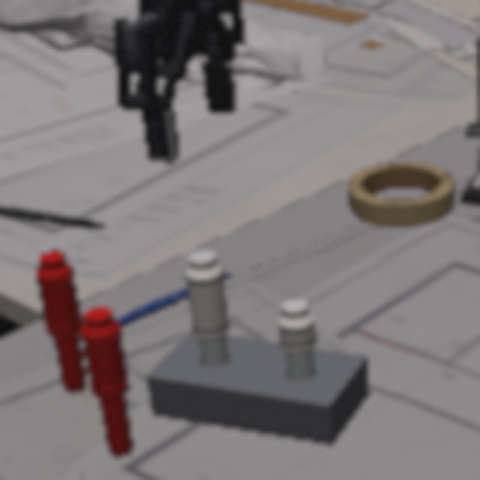

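View pics/t6c.png

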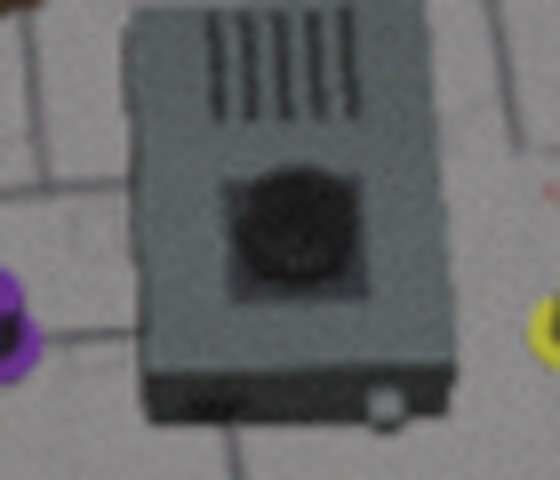

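View pics/s5d.png

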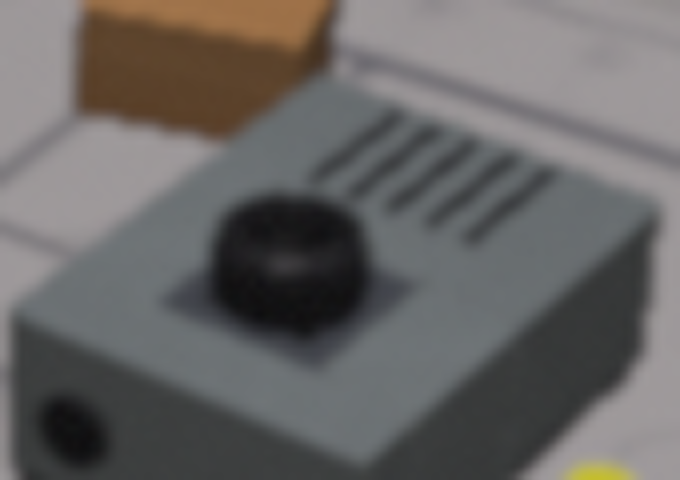

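```bash
cat > neck.py <<'E'
from h import *
np.set_printoptions(precision=2,suppress=True)
def mask(f,box,th):
    im=cv2.imread(f,0); x0,y0,x1,y1=box
    k=8; c=cv2.resize(im[y0:y1,x0:x1],None,fx=k,fy=k,interpolation=cv2.INTER_CUBIC)
    n,l,st,ce=cv2.connectedComponentsWithStats((c<th).astype(np.uint8))
    i=1+np.argmax(st[1:,4]); x,y,w,h,a=st[i]
    o=np.array([x0,y0])
    e=(np.array([x,y,x+w,y+h])-.5)/k-.5+.5/k
    return np.r_[e[0]+x0,e[1]+y0,e[2]+x0,e[3]+y0], (ce[i]+.5)/k-.5+o
def sil(n,cx,cy):
    a=np.linspace(0,2*np.pi,60)
    P=np.array([proj(n,(cx+19*np.cos(t),cy+19*np.sin(t),z)) for t in a for z in(58,78)]).astype(np.float32)
    h=cv2.convexHull(P); m=cv2.moments(h)
    return np.r_[P.min(0),P.max(0)],np.array([m['m10'],m['m01']])/m['m00']
for th in (45,52):
    S=mask('pics/scene5.png',(355,255,390,288),th);T=mask('pics/top6.png',(342,205,372,232),th)
    print(S,T)
    r=least_squares(lambda p:np.r_[sil('scene',*p)[1]-S[1],sil('top',*p)[1]-T[1]],[594,-74]); print('centroid',r.x,r.fun)
    r=least_squares(lambda p:np.r_[(sil('scene',*p)[0]-S[0]),(sil('top',*p)[0]-T[0])],[594,-74]); print('box',r.x,r.fun)
E
python3 neck.py
```

```text
(array([360.88, 264.62, 380.62, 282.  ]), array([370.79, 273.19])) (array([348.75, 211.  , 364.12, 226.  ]), array([356.69, 218.48]))
centroid [594.34 -74.39] [ 0.   -0.47 -0.11  0.21]
box [594.14 -74.  ] [ 0.22 -1.11 -0.48 -0.07  0.74  0.12 -0.64  0.42]
(array([360.38, 264.25, 381.  , 282.25]), array([370.79, 273.22])) (array([348.5 , 210.75, 364.38, 226.38]), array([356.58, 218.67]))
centroid [593.78 -74.9 ] [ 0.06 -0.3   0.2   0.19]
box [594. -74.] [ 0.68 -0.71 -0.89 -0.29  0.99  0.42 -0.88  0.09]
```

jog_arm:
  turn:
    - [0,0,0]
    - [0,0,0]
    - [0,0,0]
    - [0,0,0]
    - [0,0,0]
  delta_pos:
    - [0.3,-0.75,2]
    - [0,0,3]
    - [0,0,1]
    - [0,0,0]
    - [0,0,0]
  fingers: [1,1,1,1,1]

```text
time: 10.8
tcp_pos: [489.5, 297.2, 151.5]
orientation: [-0.0, 0.979, 0.203, 0.001]
ft_force: [-0.1, 0.0, -0.3]
opening: 85.2
```

```bash
python3 -c "
from h import *
go([489.3,295.3,68.5],23.5)
s=ctrl.capture('scene')
cv2.imwrite('pics/s7c.png',cv2.resize(s[130:290,140:300,::-1],None,fx=4,fy=3.7,interpolation=2))"
```

```text
t 10.8 tcp [489.5 297.2 151.5] F [-0.1  0.  -0.3] open 85.2 q [-0.82  0.43  0.25  1.82 -0.13  0.91 -0.1 ]
yaw 23.47 tilt z [ 0.0015  0.001  -1.    ]
turn z by -0.03
delta cm [-0.09  0.17  8.3 ] rows 1.4
```

View pics/s7c.png

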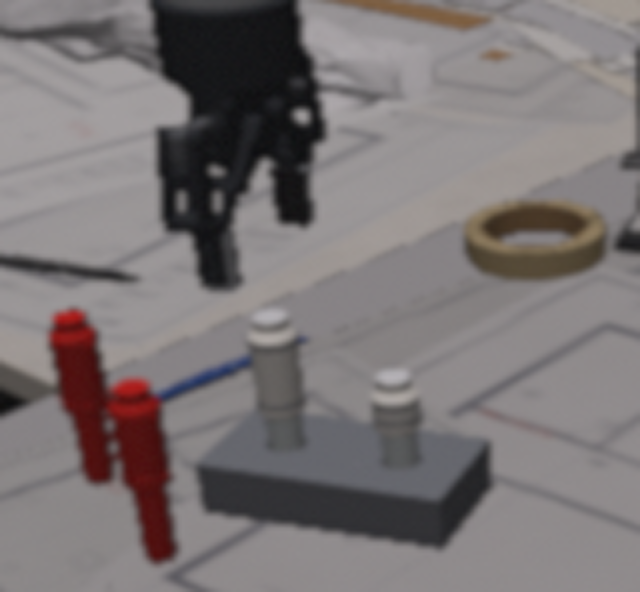

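```bash
python3 -c "
from h import *
for z in (151.5,164):
  p=proj('scene',(489.5,297.2,z)); print((p-[140,130])*[4,3.7])
print((proj('scene',(489.5,295.3,125))-[140,130])*[4,3.7])"
```

```text
[260.60397378 275.14074882]
[257.9697994  256.09999152]
[268.37971556 315.70718387]
```

jog_arm:
  turn:
    - [0,0,0]
    - [0,0,0]
    - [0,0,0]
    - [0,0,0]
    - [0,0,0]
    - [0,0,0]
  delta_pos:
    - [-0.05,0.15,0]
    - [0,0,2]
    - [0,0,2.5]
    - [0,0,2.3]
    - [0,0,1.5]
    - [0,0,0]
  fingers: [1,1,1,1,1,1]

```text
time: 11.6
tcp_pos: [488.4, 295.2, 66.7]
orientation: [0.0, 0.979, 0.204, -0.001]
ft_force: [-0.2, 0.9, 0.9]
opening: 85.4
```

```bash
python3 -c "
from h import *
go([489.3,295.3,68.5],23.5)
s=ctrl.capture('scene')
cv2.imwrite('pics/s8c.png',cv2.resize(s[130:290,140:300,::-1],None,fx=4,fy=3.7,interpolation=2))"
```

```text
t 11.6 tcp [488.4 295.2  66.7] F [-0.2  0.9  0.9] open 85.4 q [-0.8   0.54  0.22  1.89 -0.17  0.73 -0.07]
yaw 23.51 tilt z [-0.0013 -0.001  -1.    ]
turn z by 0.01
delta cm [ 0.08  0.03 -0.18] rows 0.0
```

View pics/s8c.png

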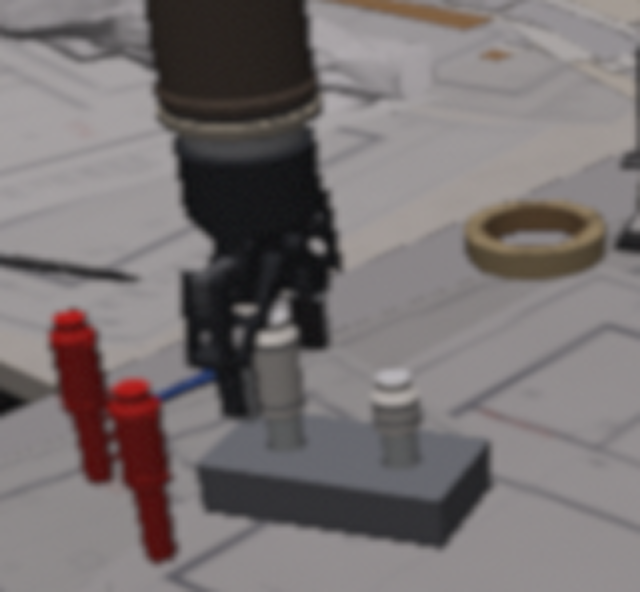

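jog_arm:
  turn:
    - [0,0,0]
    - [0,0,0]
    - [0,0,0]
    - [0,0,0]
    - [0,0,0]
    - [0,0,0]
  delta_pos:
    - [0,0,-0.1]
    - [0,0,0]
    - [0,0,0]
    - [0,0,0]
    - [0,0,0]
    - [0,0,0]
  fingers: [0.6,0.4,0.25,0.15,0,0]
  newtons: 80

```text
time: 12.4
tcp_pos: [489.4, 296.0, 68.9]
orientation: [-0.0, 0.979, 0.204, 0.001]
ft_force: [0.4, 0.3, 5.7]
opening: 26.6
```

```bash
python3 -c "
from h import *
go([489.3,295.3,68.5],23.5)"
```

```text
t 12.4 tcp [489.4 296.   68.9] F [0.4 0.3 5.7] open 26.6 q [-0.8   0.54  0.22  1.89 -0.17  0.73 -0.07]
yaw 23.51 tilt z [ 1.2e-03  9.0e-04 -1.0e+00]
turn z by 0.01
delta cm [-0.04  0.06  0.04] rows 0.0
```

jog_arm:
  turn:
    - [0,0,0]
    - [0,0,0]
    - [0,0,0]
    - [0,0,0]
    - [0,0,0]
    - [0,0,0]
    - [0,0,0]
    - [0,0,0]
  delta_pos:
    - [0,0,0]
    - [0,0,-0.8]
    - [0,0,-1.5]
    - [0,0,-2.5]
    - [0,0,-3]
    - [0,0,-3]
    - [0,0,-3]
    - [0,0,0]
  fingers: [0,0,0,0,0,0,0,0]

```text
time: 13.4
tcp_pos: [489.8, 296.1, 209.4]
orientation: [-0.001, 0.979, 0.204, 0.002]
ft_force: [0.1, 0.7, -1.2]
opening: 26.0
```

```bash
python3 -c "
from h import *
go([594.2,-74.3,210],23.5)
s=ctrl.capture('scene');cv2.imwrite('pics/s9.png',s[:,:,::-1])
cv2.imwrite('pics/s9c.png',cv2.resize(s[100:290,140:300,::-1],None,fx=4,fy=3.1,interpolation=2))"
```

```text
t 13.4 tcp [489.8 296.1 209.4] F [ 0.1  0.7 -1.2] open 26.0 q [-0.84  0.37  0.27  1.75 -0.11  1.03 -0.11]
yaw 23.5 tilt z [ 0.0032  0.0027 -1.    ]
turn z by 0.0
delta cm [-5.19 38.13 -0.06] rows 6.4
```

View pics/s9c.png

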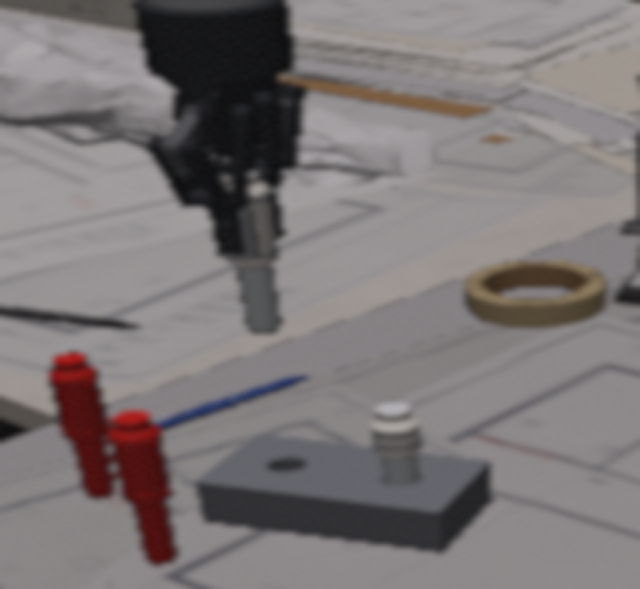

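```bash
python3 -c "
from h import *
for dz in (-62.3,-10,52-62.3,56.7): 
  print(dz,(proj('scene',(489.8,296.1,209.4+dz))-[140,100])*[4,3.1])"
```

```text
-62.3 [263.27720076 329.37159698]
-10 [252.1387156  261.66974438]
-10.299999999999997 [252.20411255 262.06723961]
56.7 [237.14367036 170.52697878]
```

jog_arm:
  turn:
    - [0,0,0]
    - [0,0,0]
    - [0,0,0]
    - [0,0,0]
    - [0,0,0]
    - [0,0,0]
    - [0,0,0]
    - [0,0,0]
  delta_pos:
    - [-0.4,3.0,0]
    - [-0.7,5.0,0]
    - [-0.8,5.6,0]
    - [-0.8,5.6,0]
    - [-0.8,5.6,0]
    - [-0.8,5.6,0]
    - [-0.6,5,0]
    - [-0.3,2.7,0]
  fingers: [0,0,0,0,0,0,0,0]

```text
time: 14.45
tcp_pos: [592.3, -78.0, 205.4]
orientation: [0.0, 0.979, 0.202, -0.001]
ft_force: [-0.1, 0.5, -1.5]
opening: 25.9
```

jog_arm:
  turn:
    - [0,0,0]
    - [0,0,0]
    - [0,0,0]
  delta_pos:
    - [0,0,1]
    - [0,0,1]
    - [0,0,0]
  fingers: [0,0,0]

```text
time: 14.82
tcp_pos: [592.0, -72.7, 184.7]
orientation: [-0.001, 0.979, 0.205, -0.001]
ft_force: [-0.1, 0.7, -1.4]
opening: 26.4
```

```bash
python3 -c "
from h import *
go([594.2,-74.3,145],23.5)
s=ctrl.capture('scene');cv2.imwrite('pics/s10.png',s[:,:,::-1])
t=ctrl.capture('top');cv2.imwrite('pics/t10.png',t[:,:,::-1])
cv2.imwrite('pics/s10c.png',cv2.resize(s[140:300,290:450,::-1],None,fx=4,fy=3.7,interpolation=2))"
```

```text
t 14.825 tcp [592.  -72.7 184.7] F [-0.1  0.7 -1.4] open 26.4 q [-0.23  0.44  0.37  1.72 -0.18  1.01  0.62]
yaw 23.63 tilt z [-3.1e-03  8.0e-04 -1.0e+00]
turn z by 0.13
delta cm [0.14 0.24 3.97] rows 0.7
```

View pics/s10c.png

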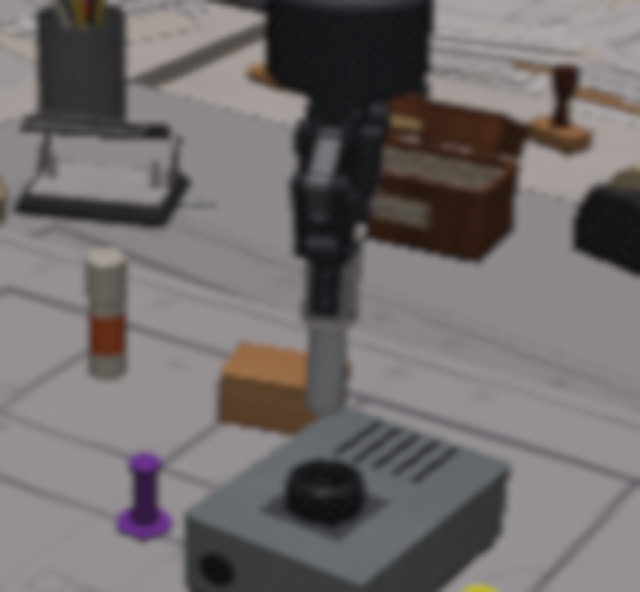

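jog_arm:
  turn:
    - [0,0,0]
    - [0,0,0]
    - [0,0,0]
    - [0,0,0]
    - [0,0,0]
  delta_pos:
    - [0.1,0.2,1]
    - [0,0,1.5]
    - [0,0,1]
    - [0,0,0]
    - [0,0,0]
  fingers: [0,0,0,0,0]

```text
time: 15.55
tcp_pos: [595.0, -76.0, 151.4]
orientation: [0.0, 0.979, 0.204, 0.0]
ft_force: [-0.1, 0.3, -1.5]
opening: 26.6
```

```bash
python3 -c "
from h import *
go([594.2,-74.3,140],23.5)
p=ctrl.read_state()['tcp_pos']
s=ctrl.capture('scene');cv2.imwrite('pics/s11.png',s[:,:,::-1])
cv2.imwrite('pics/s11c.png',cv2.resize(s[200:290,330:420,::-1],None,fx=7,fy=6.5,interpolation=2))
for X in (p+[0,0,-62.3],p+[0,0,-10.3],[594.2,-74.3,78]): print((proj('scene',X)-[330,200])*[7,6.5])"
```

```text
t 15.55 tcp [595.  -76.  151.4] F [-0.1  0.3 -1.5] open 26.6 q [-0.21  0.48  0.36  1.76 -0.2   0.94  0.64]
yaw 23.51 tilt z [ 1.e-04 -1.e-04 -1.e+00]
turn z by 0.01
delta cm [-0.   -0.19  1.14] rows 0.2
[294.86570206 416.51612418]
[303.65078612 272.07908029]
[286.52826405 445.64197443]
```

View pics/s11c.png

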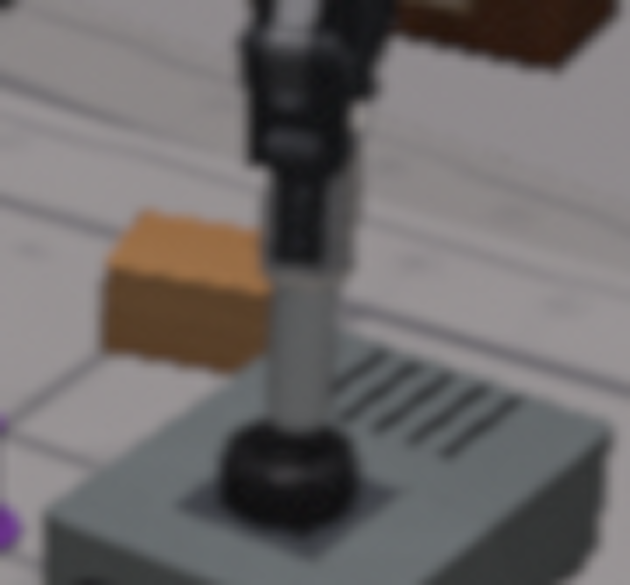

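jog_arm:
  turn:
    - [0,0,0]
    - [0,0,0]
    - [0,0,0]
    - [0,0,0]
  delta_pos:
    - [0,-0.28,0]
    - [0,0,0.6]
    - [0,0,0]
    - [0,0,0]
  fingers: [0,0,0,0]

```text
time: 16.1
tcp_pos: [593.7, -73.4, 145.2]
orientation: [-0.0, 0.979, 0.204, -0.0]
ft_force: [1.0, 0.4, 0.4]
opening: 26.3
```

jog_arm:
  turn:
    - [0,0,0]
    - [0,0,0]
    - [0,0,0]
    - [0,0,0]
    - [0,0,0]
  delta_pos:
    - [0,0,0.4]
    - [0,0,0.4]
    - [0,0,0.4]
    - [0,0,0]
    - [0,0,0]
  fingers: [0,0,0,0,0]

```text
time: 16.73
tcp_pos: [593.8, -73.4, 133.3]
orientation: [0.0, 0.979, 0.204, 0.0]
ft_force: [0.8, 0.3, -1.6]
opening: 26.3
```

```bash
python3 -c "
from h import *
go([593.6,-73.4,124],23.5)
print(ctrl.read_state()['wrist_torque'])
s=ctrl.capture('scene')
cv2.imwrite('pics/s12c.png',cv2.resize(s[200:290,330:420,::-1],None,fx=7,fy=6.5,interpolation=2))"
```

```text
t 16.725 tcp [593.8 -73.4 133.3] F [ 0.8  0.3 -1.6] open 26.3 q [-0.21  0.5   0.35  1.78 -0.21  0.9   0.64]
yaw 23.51 tilt z [ 1.e-04 -0.e+00 -1.e+00]
turn z by 0.01
delta cm [-0.02 -0.01  0.93] rows 0.2
[ 0.00309469 -0.02838263 -0.02586027]
```

View pics/s12c.png

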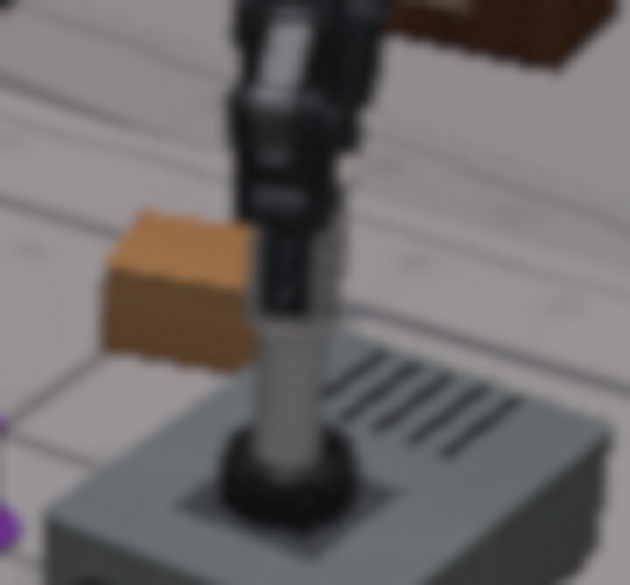

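The tube foot is in the mouth, centred at crop (289,470), with no lateral force. I'll continue gently.

jog_arm:
  turn:
    - [0,0,0]
    - [0,0,0]
    - [0,0,0]
  delta_pos:
    - [0,0,0.2]
    - [0,0,0.2]
    - [0,0,0]
  fingers: [0,0,0]

```text
time: 17.15
tcp_pos: [594.3, -73.3, 129.4]
orientation: [0.0, 0.979, 0.204, 0.001]
ft_force: [2.6, 0.7, -1.2]
opening: 26.4
```

jog_arm:
  turn:
    - [0,0,0]
    - [0,0,0]
    - [0,0,0]
  delta_pos:
    - [0,0,0.2]
    - [0,0,0.2]
    - [0,0,0]
  fingers: [0,0,0]

```text
time: 17.52
tcp_pos: [594.6, -73.3, 125.4]
orientation: [0.0, 0.979, 0.204, 0.001]
ft_force: [6.2, 0.5, -0.6]
opening: 26.5
```

jog_arm:
  turn:
    - [0,0,0]
    - [0,0,0]
    - [0,0,0]
  delta_pos:
    - [0,0,0.2]
    - [0,0,0]
    - [0,0,0]
  fingers: [0,0,0]

```text
time: 17.9
tcp_pos: [594.8, -73.3, 123.7]
orientation: [0.0, 0.979, 0.204, 0.001]
ft_force: [5.7, -0.2, 1.9]
opening: 26.4
```

jog_arm:
  turn:
    - [0,0,0]
    - [0,0,0]
    - [0,0,0]
  delta_pos:
    - [0.11,0.05,0]
    - [0,0,0]
    - [0,0,0]
  fingers: [0,0,0]

```text
time: 18.27
tcp_pos: [595.3, -73.4, 123.4]
orientation: [0.0, 0.979, 0.204, 0.0]
ft_force: [5.2, 0.7, 0.6]
opening: 26.4
```

jog_arm:
  turn:
    - [0,0,0]
    - [0,0,0]
    - [0,0,0]
  delta_pos:
    - [0,0,0.1]
    - [0,0,0.1]
    - [0,0,0]
  fingers: [0,0,0]

```text
time: 18.65
tcp_pos: [594.9, -73.3, 121.2]
orientation: [-0.0, 0.979, 0.204, -0.0]
ft_force: [4.1, -0.1, 2.7]
opening: 26.5
```

jog_arm:
  turn:
    - [0,0,0]
    - [0,0,0]
    - [0,0,0]
  delta_pos:
    - [0.05,0.02,0.1]
    - [0,0,0.1]
    - [0,0,0]
  fingers: [0,0,0]

```text
time: 19.02
tcp_pos: [595.0, -73.4, 119.0]
orientation: [-0.0, 0.979, 0.204, -0.0]
ft_force: [4.2, 0.8, 1.2]
opening: 26.2
```

jog_arm:
  turn:
    - [0,0,0]
    - [0,0,0]
    - [0,0,0]
  delta_pos:
    - [0,0,0.1]
    - [0,0,0.1]
    - [0,0,0]
  fingers: [0,0,0]

```text
time: 19.4
tcp_pos: [595.2, -73.4, 116.9]
orientation: [-0.0, 0.979, 0.204, -0.0]
ft_force: [3.4, -0.5, 1.8]
opening: 26.5
```

jog_arm:
  turn:
    - [0,0,0]
    - [0,0,0]
    - [0,0,0]
  delta_pos:
    - [0,0,0.1]
    - [0,0,0.1]
    - [0,0,0]
  fingers: [0,0,0]

```text
time: 19.77
tcp_pos: [595.3, -73.4, 115.0]
orientation: [-0.0, 0.979, 0.204, -0.0]
ft_force: [1.9, -0.1, 0.6]
opening: 26.3
```

```bash
python3 -c "
from h import *
p=ctrl.read_state()['tcp_pos']
s=ctrl.capture('scene')
cv2.imwrite('pics/s13c.png',cv2.resize(s[200:290,330:420,::-1],None,fx=7,fy=6.5,interpolation=2))
for X in (p+[0,0,-10.3],p+[0,0,18.7]): print((proj('scene',X)-[330,200])*[7,6.5])"
```

```text
[290.21988094 370.75480486]
[295.02737759 289.97081299]
```

View pics/s13c.png

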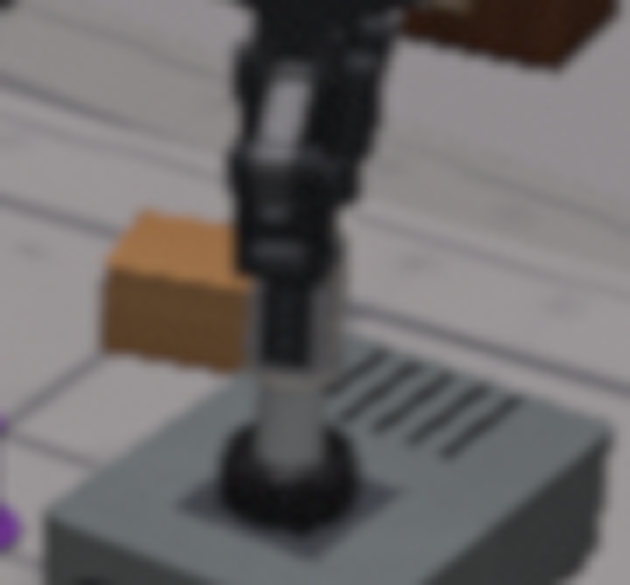

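No slip: the body's lower edge moved 52 px in the crop, as predicted. I'll continue.

jog_arm:
  turn:
    - [0,0,0]
    - [0,0,0]
    - [0,0,0]
  delta_pos:
    - [0,0,0.1]
    - [0,0,0.1]
    - [0,0,0]
  fingers: [0,0,0]

```text
time: 20.2
tcp_pos: [595.4, -73.4, 113.1]
orientation: [-0.0, 0.979, 0.204, -0.0]
ft_force: [1.6, -0.4, -0.0]
opening: 26.5
```

jog_arm:
  turn:
    - [0,0,0]
    - [0,0,0]
    - [0,0,0]
  delta_pos:
    - [0,0,0.1]
    - [0,0,0.1]
    - [0,0,0]
  fingers: [0,0,0]

```text
time: 20.58
tcp_pos: [595.4, -73.3, 111.1]
orientation: [-0.0, 0.979, 0.204, -0.0]
ft_force: [1.8, 0.2, -0.4]
opening: 26.5
```

jog_arm:
  turn:
    - [0,0,0]
    - [0,0,0]
    - [0,0,0]
  delta_pos:
    - [0,0,0.1]
    - [0,0,0.1]
    - [0,0,0]
  fingers: [0,0,0]

```text
time: 20.95
tcp_pos: [595.5, -73.3, 109.1]
orientation: [-0.0, 0.979, 0.204, -0.0]
ft_force: [1.4, -0.2, 0.3]
opening: 26.6
```

jog_arm:
  turn:
    - [0,0,0]
    - [0,0,0]
    - [0,0,0]
  delta_pos:
    - [0,0,0.1]
    - [0,0,0.1]
    - [0,0,0]
  fingers: [0,0,0]

```text
time: 21.32
tcp_pos: [595.6, -73.5, 107.8]
orientation: [-0.0, 0.979, 0.204, 0.0]
ft_force: [-0.1, 0.1, 7.4]
opening: 26.2
```

jog_arm:
  turn:
    - [0,0,0]
    - [0,0,0]
    - [0,0,0]
  delta_pos:
    - [0,0,0.1]
    - [0,0,0.1]
    - [0,0,0]
  fingers: [0,0,0]

```text
time: 21.7
tcp_pos: [595.7, -73.5, 106.3]
orientation: [-0.0, 0.979, 0.204, 0.0]
ft_force: [-1.1, -0.2, 12.1]
opening: 26.4
```

jog_arm:
  turn:
    - [0,0,0]
    - [0,0,0]
    - [0,0,0]
  delta_pos:
    - [0,0,0.1]
    - [0,0,0]
    - [0,0,0]
  fingers: [0,0,0]

```text
time: 22.08
tcp_pos: [595.8, -73.6, 105.5]
orientation: [-0.0, 0.979, 0.204, 0.001]
ft_force: [-1.4, -0.1, 13.3]
opening: 26.8
```

jog_arm:
  turn:
    - [0,0,0]
    - [0,0,0]
    - [0,0,0]
  delta_pos:
    - [0,0,0.1]
    - [0,0,0]
    - [0,0,0]
  fingers: [0,0,0]

```text
time: 22.45
tcp_pos: [595.9, -73.6, 105.2]
orientation: [-0.0, 0.979, 0.204, 0.001]
ft_force: [-3.6, 0.7, 21.0]
opening: 26.4
```

```bash
python3 -c "
from h import *
go([593.6,-73.4,124],23.5)
p=ctrl.read_state()['tcp_pos']
s=ctrl.capture('scene')
cv2.imwrite('pics/s14c.png',cv2.resize(s[200:290,330:420,::-1],None,fx=7,fy=6.5,interpolation=2))
for X in (p+[0,0,-10.3],p+[0,0,18.7]): print((proj('scene',X)-[330,200])*[7,6.5])"
```

```text
t 22.45 tcp [595.9 -73.6 105.2] F [-3.6  0.7 21. ] open 26.4 q [-0.2   0.54  0.34  1.8  -0.23  0.85  0.66]
yaw 23.49 tilt z [ 1.5e-03  4.0e-04 -1.0e+00]
turn z by -0.01
delta cm [-0.2  -0.11 -1.88] rows 0.3
[290.51339238 397.07378885]
[295.30075549 317.07184917]
```

View pics/s14c.png

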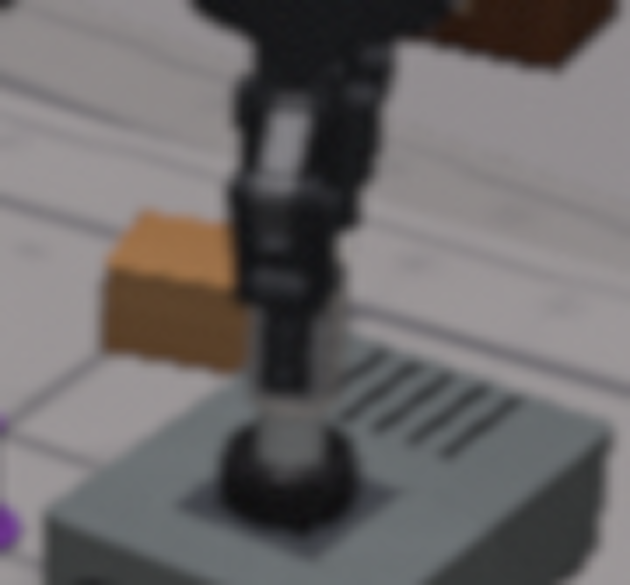

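It is firmly bottomed: the force rose to about 21 N with almost no further travel. I'll relieve the load and let go.

jog_arm:
  turn:
    - [0,0,0]
    - [0,0,0]
    - [0,0,0]
  delta_pos:
    - [0,0,-0.15]
    - [0,0,0]
    - [0,0,0]
  fingers: [0,0,0]

```text
time: 22.88
tcp_pos: [595.7, -73.5, 105.4]
orientation: [0.0, 0.979, 0.204, 0.0]
ft_force: [-0.1, 0.3, 9.4]
opening: 26.5
```

jog_arm:
  turn:
    - [0,0,0]
    - [0,0,0]
    - [0,0,0]
    - [0,0,0]
    - [0,0,0]
    - [0,0,0]
    - [0,0,0]
  delta_pos:
    - [0,0,-0.05]
    - [0,0,0]
    - [0,0,0]
    - [0,0,0]
    - [0,0,0]
    - [0,0,0]
    - [0,0,0]
  fingers: [0,0.4,0.6,0.8,1,1,1]

```text
time: 23.75
tcp_pos: [595.5, -73.4, 105.3]
orientation: [-0.0, 0.979, 0.204, 0.0]
ft_force: [0.5, 0.2, -0.1]
opening: 85.4
```

```bash
python3 -c "
from h import *
go([593.6,-73.4,124],23.5)
s=ctrl.capture('scene')
cv2.imwrite('pics/s15c.png',cv2.resize(s[170:290,310:430,::-1],None,fx=5,fy=5,interpolation=2))"
```

```text
t 23.75 tcp [595.5 -73.4 105.3] F [ 0.5  0.2 -0.1] open 85.4 q [-0.2   0.54  0.34  1.8  -0.23  0.85  0.66]
yaw 23.51 tilt z [ 0.  0. -1.]
turn z by 0.01
delta cm [-0.17 -0.07 -1.87] rows 0.3
```

View pics/s15c.png

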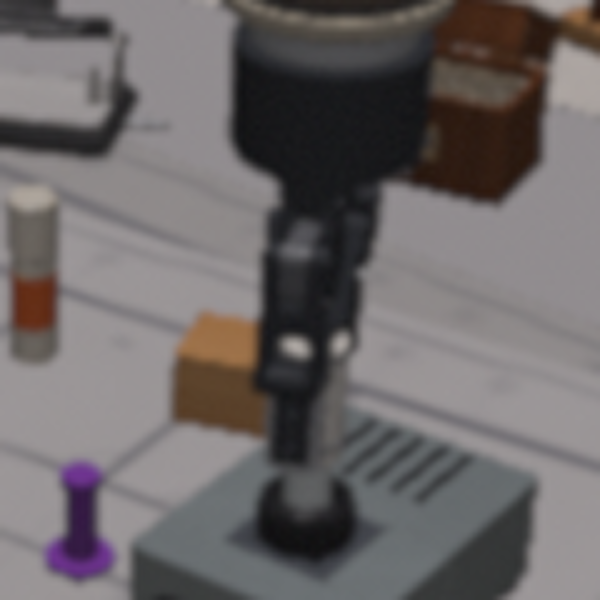

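Released. I'll rise straight up.

jog_arm:
  turn:
    - [0,0,0]
    - [0,0,0]
    - [0,0,0]
    - [0,0,0]
    - [0,0,0]
    - [0,0,0]
    - [0,0,0]
  delta_pos:
    - [0,0,-1]
    - [0,0,-2]
    - [0,0,-3]
    - [0,0,-4]
    - [0,0,-4]
    - [0,0,0]
    - [0,0,0]
  fingers: [1,1,1,1,1,1,1]

```text
time: 24.68
tcp_pos: [595.2, -73.3, 245.3]
orientation: [-0.0, 0.979, 0.204, 0.0]
ft_force: [1.1, 0.1, -1.4]
opening: 85.5
```

```bash
python3 -c "
from h import *
go([400,-73.4,240],23.5)
s=ctrl.capture('scene');cv2.imwrite('pics/s16.png',s[:,:,::-1])
c=s[170:290,310:430,::-1]
cv2.imwrite('pics/s16c.png',cv2.resize(c,None,fx=5,fy=5,interpolation=2))
for z in (146,151,156,161,89+5): print(z,(proj('scene',(594.5,-74,z))-[310,170])*5)"
```

```text
t 24.675 tcp [595.2 -73.3 245.3] F [ 1.1  0.1 -1.4] open 85.5 q [-0.24  0.39  0.39  1.64 -0.16  1.14  0.6 ]
yaw 23.51 tilt z [ 0.e+00  2.e-04 -1.e+00]
turn z by 0.01
delta cm [-17.9   -7.77   0.53] rows 3.3
146 [312.46683376 347.43377815]
151 [313.07732608 336.40035264]
156 [313.69085865 325.31198059]
161 [314.30745424 314.16825051]
94 [306.29254211 459.02172997]
```

View pics/s16c.png

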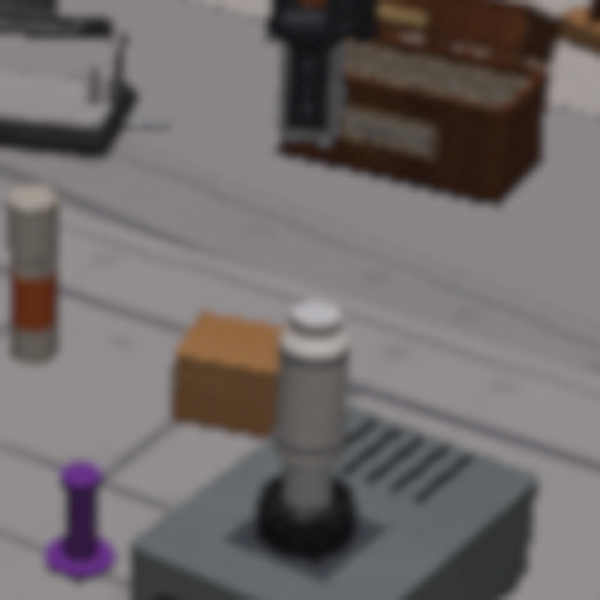

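View pics/s16.png

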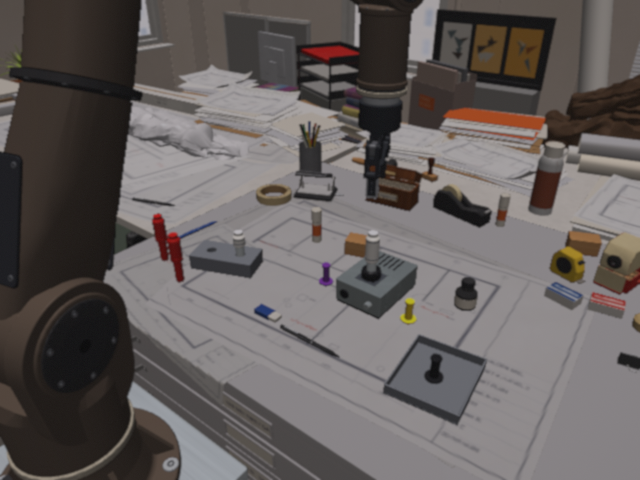

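The tube stands upright with its cap at crop (316,312), so its top is at about 162 mm and its foot about 35 mm below the mouth. That matches the pressed depth. The plug is in the tray at (435,368), and nothing else has moved.

```bash
python3 -c "
from h import *
ctrl.finish_job(); print(ctrl.read_state()['time'])"
```

```text
the job is handed in; nothing more can be done
the job is handed in; nothing more can be done
```

I did the job in the order asked and handed it in at about 25 s of the 64 s. The plug is in the tray and the longer tube is bottomed in the port.

- **Plug:** I pulled the black dust plug and set it upright near the middle of the shallow tray. The last picture shows it still there.
- **Tube:** I took the longer white tube from the rack and pushed it down the port. It met the seat with its foot about 32 mm below the mouth and gave about 3 mm more. The reading then rose to about 21 N (roughly 22.5 N with sensor offset) with almost no further travel, so I stopped there.
- **Seal:** The seal felt weaker than described. The highest push I read going through it was about 4 N, not 5 to 13 N; readings came only every few rows, so I may have missed its peak. A sideways force of up to 6 N also built up there, which I eased by shifting about 1 mm.
- **Last check:** After letting go, the tube stands upright with its top at about 162 mm. That puts its foot about 35 mm down, matching the pressed depth, so it did not spring back. The final picture was from one camera only. In it the shorter tube is still in the rack, the look-alikes and other objects look unmoved, and the gripper is well clear.

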